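# Lay the tall bracket down on the rubber board

## Robot

A 6-joint arm with a two-finger parallel gripper is mounted at the origin on the work surface. World frame = base frame: x ahead of the robot, y to its left, z up, the work surface at z = 0. Lengths are in m, angles in rad, forces in N, time in s.
With the tool pointing down it reaches from about 0.4 to 0.825 m from the base axis. Payload 7 kg.
Tool frame: the origin (TCP) lies on the centre line of the jaws, within the pads' length; the fingertips stand tip_reach ahead of it and the grasp point (between the pads) is the TCP (tip_reach is the distance from the TCP to the fingertips, in m); z points along the fingers, y is the line along which they close (so a half turn about z gives the same grasp; the last joint's range is limited). The gripper opens to 88 mm and grips with 3 to 60 N. Pads are 19 mm wide; open, the fingers measure 130 mm over their backs; the gripper's body (78 mm by 193 mm) begins 47 mm behind the grasp point.
Start: joints at [1.531, 0.359, 0.012, 0, -1.224, -0.288], TCP at [0.217, 0.639, 0.212] pointing down, gripper open.
Joint ranges: [-3.07, 3.07], [-1.43, 2.12], [-1.02, 1.25], [-3.03, 1.67], [-3.05, -0], [-3.03, 3.03]. Speed limits (rad/s): [2.39, 2.39, 3.01, 3.14, 3.14, 3.14].

## Interface

Orientations are given as [roll, pitch, yaw] about the fixed x, y, z axes, in that order (R = Rz(yaw) Ry(pitch) Rx(roll)).
In Python, from station import get_state, grab_frame, calibration, job_done, find_in, mark_of, tip_reach gives the robot as it stands.
- The arm moves only by the shell command python3 -m handwheel 'ROWS' [OPENING] [FORCE]. ROWS is JSON, a list of rows, each an object with "delta_pos": the shift along the world's x, y, z in units of 30 mm (1.0 is 30 mm), a list of three; "dr": the turn, a rotation vector about the world's x, y, z in degrees, a list of three. In form: [{"delta_pos": [tx, ty, tz], "dr": [rx, ry, rz]}, ...]. A call has 1 to 10 rows; each row shifts and turns the commanded pose from where the row before left it; what a row does not reach is not made up. A row lasts 1/10 s, in which the tool goes at most 50 mm and 8.59 degrees, less where a joint would pass 70% of its speed; a pose out of reach is approached as far as the arm can. A call is refused whole if a number of a shift passes 1 or a number of a turn 8.59, either way. A call with a gripper value outside its range is refused whole. OPENING is the closure, from -1 (fully open) to 1 (shut), set as the call begins (- or left out, the last holds). The fingers move at their own pace and stop on an object; FORCE is the grip in N (left out, the last holds). Time passes only in rows, so rows that do not move let the fingers close. It gives the time, the measured TCP pose, the force, the opening and the grip force at its end, in the units of the state.
- get_state(): the state, without advancing time (a new reading comes with each control period).
- grab_frame(name): name is "scene" or "top" or "wrist"; returns the picture (420x560x3 uint8, red, green, blue); there is no depth.
- calibration(name): a dict with "fx", "fy", "cx", "cy" (pixels), "k1" (the pictures are not rectified: a ray, as slopes to the right and down, at radius r is drawn at 1 + k1 r^2 times it, then the intrinsics apply), "extrinsics" (4x4, takes a point from world to camera coordinates). Camera axes: x right, y down, z forward; pixel columns grow to the right and rows downward; lengths in m; the calibration is good to about 2 mm. A picture is of the moment at which its call begins: read the wrist's pose just before it. calibration takes no time and is no camera call; for the wrist camera it gives the pose at the moment of the call.
- job_done(): hands the job in; it is judged then, once.
Trained networks look in the newest picture that a camera, given by its name, has taken for a name from the list of things; names that differ only in an ending like _2 or _b are one class to them, and where a whole thing is asked for, a point or a joint stands for the part that bears it (a point fixed in the world has none). Each returns a list of dicts, best first, with "conf" (0 to 1); they miss things now and then, are a little off and sometimes report something else, mostly with a low value. They report only what shows in the picture. A call takes as long as a camera call. They do not tell look-alikes from the thing itself.
- find_in(camera, query): "location" ([column, row] in pixels, amid what is visible of it).
- mark_of(camera, query): "location" ([column, row] in pixels: a listed point, or the origin of a listed thing).
The state is a dict: "t": time; "q": joint angles; "qd": joint speeds; "joint_efforts": joint torques, N m; "eef_pos": TCP position; "ee_rot": TCP orientation; "force": force on the tool from outside, world axes, zero at the start; "moment": the same for the moment, N m; "width": finger opening in m; "gripper_force": force on a finger pad.
Only numpy, scipy, OpenCV 4.12 (cv2) and the standard library are available. Lean on these libraries where they do the work, as an engineer would, in place of code of your own. Each camera call takes 0.05 s, during which the arm holds its last target. There are 200 camera calls.

## Task

Push the tall upright bracket along the bench until it stands against the near edge of the rubber-topped board, then tip it over that edge so that it lies with its leg flat on the rubber, pointing straight away from the edge. Let it down gently with the fingers, in particular over the last part where it would fall by itself: do not let it drop, and do not pick it up. Leave everything else where it is.

Things in the scene. Friction and masses are not known exactly. Their poses are not given: they have to be found in the camera images.
- bracket: Tall loose L-bracket standing on the bench before the board: aluminium leg plate 7 mm thick, 70 wide, 180 tall, on a heavy steel foot 80 long, 70 wide, 16 thick, reaching towards the robot. About 0.8 kg (0.6 to 1). Origin: middle of the heel, the leg's lower front edge. x: out of the leg's front face, towards the board; z: up the leg. Leg spans x -7..0, z 0..180; foot x -87..-7, z 0..16.
- inner_corner (a point): Middle of the inner corner of the L, where the leg's back meets the top of the foot (bracket frame x -7, z 16 mm). The inside of the L is open, without ribs. Once the bracket lies down, its z axis is level along the board's x, its x axis points down and the foot stands up on end.
- foot_end (a point): Middle of the upper edge of the foot's free end (bracket frame x -87, z 16 mm). Tipped over the board's edge, the bracket falls back by itself until about 50 to 60 degrees from upright; beyond, it falls forward by itself while the foot comes up, and a finger on the foot's inner side can hold it back.
- board: Fixed lay-down board: plywood with a grippy black rubber sheet, 240 mm (x) by 340 mm (y) by 12 mm thick in all, lying on the bench. Origin: centre of its underside. Its x axis points from its near edge (the stop, robot's side) to its far edge, z up; it may be turned by up to 20 degrees. Bracket's x axis starts within about 7 degrees of the board's x axis.
- stop_edge (a point): Middle of the upper near edge of the board, 12 mm above the bench, 120 mm from the board's origin towards -x of the board; the edge runs along the board's y.
- short_bracket: A much smaller bracket of the same make, standing on the bench right of the tall one (75 mm tall, 50 mm wide, foot 45 mm long). Origin as on the tall one. Leave alone.
- can: Can standing left of the tall bracket, radius 27 mm, 110 mm tall; origin at the centre of its base. Leave alone.
- bush: Steel bush (ring, 44 mm across, 30 mm tall) standing on the left part of the board; origin at the centre of its base. Leave alone.
- carton_small: Small cardboard carton, 60 x 45 x 40 mm, on the right part of the board; origin at the centre of its base. Leave alone.
- tape: Tape roll, 100 mm across, 48 mm tall, far left on the bench; origin at the centre of its base. Leave alone.
- driver: Screwdriver lying far right on the bench; origin at about its middle. Leave alone.
- oiler: White bottle, 60 mm across, 150 mm tall, far left on the bench; origin at the centre of its base. Leave alone.
Not all that is in view belongs to the job. Leave any yellow look-alike of the bracket alone.

How it is judged:
By the outcome, as a careful person would: the job done as asked, in the order asked, and still so for the second after the job is handed in, with the robot touching nothing.
It also fails if it takes over 72 s, if anything falls off the work surface, if the arm or the gripper's body presses on something with over 40 N, if the wrist force passes 120 N, or if a joint passes its speed limit or range.

## Working session

There is one attempt and no reset: what is moved stays moved. The work goes in short steps, Python scripts to look and compute and a shell command to move; the robot and the scene stay as the last step left them, time stands still between calls to the robot, and variables do not carry over. Pictures are saved under pics/ and viewed, at most 10 in all, crops included, and the job is handed in when it is done.

```bash
mkdir -p pics; ls; cat > h.py <<'E'
import numpy as np, cv2
from station import *
from scipy.spatial.transform import Rotation as R
def ray(cam,px,C=None):
    C=C or calibration(cam); E=np.array(C["extrinsics"])
    K=np.array([[C["fx"],0,C["cx"]],[0,C["fy"],C["cy"]],[0,0,1.]])
    u=cv2.undistortPoints(np.array([[px]],float),K,np.array([C["k1"],0,0,0.]))[0,0]
    # model: xd = xu(1+k1 r^2)
    d=E[:3,:3].T@np.array([u[0],u[1],1]); o=-E[:3,:3].T@E[:3,3]
    return o,d/np.linalg.norm(d)
def at_z(cam,px,z,C=None):
    o,d=ray(cam,px,C); return o+d*(z-o[2])/d[2]
def proj(cam,P,C=None):
    C=C or calibration(cam); E=np.array(C["extrinsics"])
    K=np.array([[C["fx"],0,C["cx"]],[0,C["fy"],C["cy"]],[0,0,1.]])
    return cv2.projectPoints(np.atleast_2d(P).astype(float),cv2.Rodrigues(E[:3,:3])[0],E[:3,3],K,np.array([C["k1"],0,0,0.]))[0][:,0]
def snap(cam,name,s=1):
    im=grab_frame(cam); cv2.imwrite(f"pics/{name}.png",cv2.cvtColor(im,cv2.COLOR_RGB2BGR)); return im
E
python3 - <<'E'
from h import *
a=snap("scene","s0");b=snap("top","t0")
print(get_state()); print(tip_reach if not callable(tip_reach) else tip_reach())
Z=dict(bracket=0,inner_corner=.016,foot_end=.016,board=0,stop_edge=.012,short_bracket=0,can=0,bush=.012,carton_small=.012)
for c in("scene","top"):
    for q in Z:
        for m in mark_of(c,q)[:3]: print(c,q,np.round(m["location"],1),round(m["conf"],2),at_z(c,m["location"],Z[q]).round(4))
E
```

```text
pics
{'t': 0.1, 'q': array([ 1.53114950e+00,  3.59273139e-01,  1.11376483e-02, -3.02326912e-04,
       -1.22406717e+00, -2.88142775e-01]), 'qd': array([ 0.00050459, -0.00204692,  0.00303971,  0.00089504,  0.0011359 ,
        0.0011003 ]), 'joint_efforts': array([-6.42896557e-04, -5.84163487e+01,  2.93753636e+01,  7.01544687e+00,
        1.01653661e-02, -5.69351960e-05]), 'eef_pos': array([0.21717215, 0.63863023, 0.21153915]), 'ee_rot': array([ 3.14016353e+00, -1.27170401e-04, -3.27892448e-01]), 'force': array([-0.58598381,  0.23955331, -0.23497432]), 'moment': array([0.01426918, 0.02175845, 0.02475107]), 'gripper_force': 0.0, 'width': 0.08753248220941563}
0.019
scene bracket [279.6 201.1] 0.85 [ 0.5261 -0.0408 -0.    ]
scene bracket [367.1 200.7] 0.78 [0.3797 0.1402 0.    ]
scene bracket [265.9 153.4] 0.6 [ 0.3861 -0.2052  0.    ]
scene inner_corner [361.  196.1] 0.81 [0.3908 0.1255 0.016 ]
scene inner_corner [269.7 150.7] 0.65 [ 0.3851 -0.1908  0.016 ]
scene inner_corner [281.9 192.5] 0.64 [ 0.5095 -0.0462  0.016 ]
scene foot_end [353.3 177.2] 0.74 [0.3362 0.0691 0.016 ]
scene foot_
[... 768 characters left out ...]
59.3] 0.89 [0.3902 0.1187 0.016 ]
top inner_corner [307.1 215.2] 0.88 [ 0.5097 -0.0472  0.016 ]
top foot_end [339.4 290. ] 0.81 [ 0.3073 -0.1336  0.016 ]
top foot_end [265.5 279.4] 0.81 [0.3361 0.0662 0.016 ]
top foot_end [304.  246.2] 0.57 [ 0.4254 -0.0383  0.016 ]
top board [306.7 157.1] 0.66 [ 0.6729 -0.0476  0.    ]
top board [141.5 180.7] 0.47 [0.6069 0.4134 0.    ]
top stop_edge [310.3 198.5] 0.95 [ 0.5558 -0.0564  0.012 ]
top can [259.8 225.4] 0.57 [0.4824 0.0829 0.    ]
top can [307.  244.2] 0.49 [ 0.4305 -0.0473  0.    ]
top can [352.4 160.1] 0.25 [ 0.6644 -0.1755  0.    ]
top bush [259.9 178.6] 0.51 [0.611  0.0824 0.012 ]
top carton_small [352.  157.9] 0.8 [ 0.6687 -0.1728  0.012 ]
```

```bash
python3 - <<'E'
import cv2,numpy as np
a=cv2.imread("pics/s0.png");b=cv2.imread("pics/t0.png")
c1=cv2.resize(a[90:290,160:440],None,fx=2.8,fy=2.8,interpolation=cv2.INTER_CUBIC)
c2=cv2.resize(b[120:320,180:440],None,fx=3,fy=3,interpolation=cv2.INTER_CUBIC)
cv2.imwrite("pics/c1.png",c1);cv2.imwrite("pics/c2.png",c2)
E
```

```text
(no output)
```

View pics/c1.png

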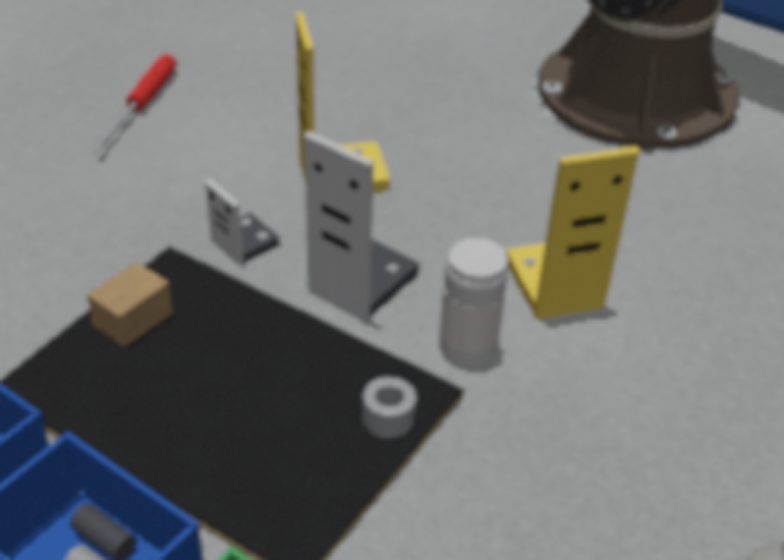

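View pics/c2.png

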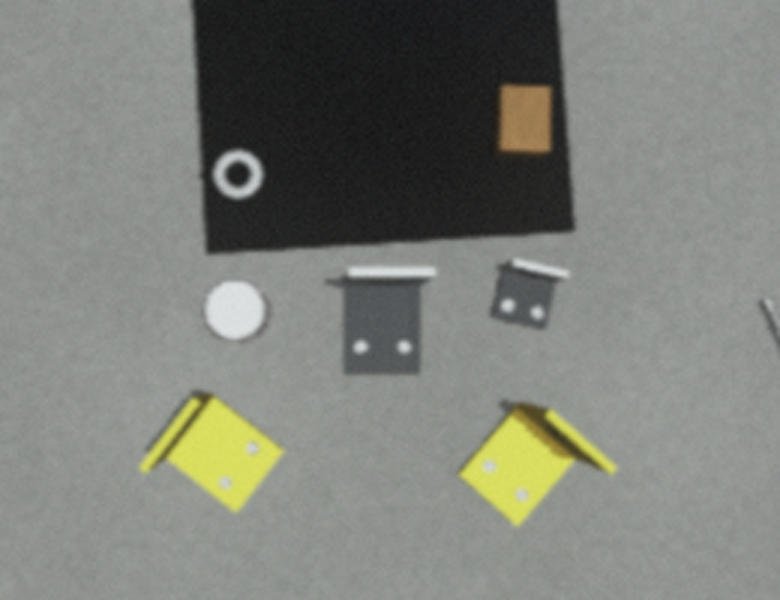

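The task bracket is the grey one at top (307,211) / scene (280,201). The look-alikes are yellow: top (242,260) and (362,262), scene (367,201) and (266,153). The short grey bracket is at scene (240,181). The crops confirm the choice: its grey leg faces the board with the dark foot towards the robot. Next I'll work out the board and bracket lines.

```bash
python3 - <<'E'
from h import *
f=lambda x,y:((x+.5)/3-.5+180,(y+.5)/3-.5+120)
def L(n,a,b,z):
    A=at_z("top",f(*a),z);B=at_z("top",f(*b),z);d=A-B
    print(n,A.round(4),B.round(4),"len",np.linalg.norm(d).round(4),"yaw of normal",np.degrees(np.arctan2(d[1],d[0]))-90)
L("edge",(208,253),(574,231),.012)
L("footend",(344,374),(420,374),.016)
L("legtop",(348,268),(436,267),.18)
L("yelR leg",(548,412),(617,472),.18)
L("yelL leg",(208,395),(143,472),.18)
# Canny fit for the board near edge
g=cv2.cvtColor(cv2.imread("pics/t0.png"),cv2.COLOR_BGR2GRAY).astype(float)
def col(xs,r0,r1,sgn):
    P=[]
    for x in xs:
        s=g[r0:r1,x]; d=np.gradient(cv2.GaussianBlur(s.reshape(-1,1),(1,5),0).ravel())*sgn
        i=d.argmax(); i=min(max(i,1),len(d)-2); o=(d[i-1]-d[i+1])/(2*(d[i-1]-2*d[i]+d[i+1])+1e-9); P.append((x,r0+i+o))
    P=np.array(P); k=np.polyfit(P[:,0],P[:,1],1); e=P[:,1]-np.polyval(k,P[:,0]); P=P[abs(e)<.8]; return np.polyfit(P[:,0],P[:,1],1)
for n,xs,r0,r1,s,z in(("edge",range(252,290),198,208,1,.012),("edgeR",range(332,368),194,204,1,.012),("footend",range(297,318),240,250,1,.016),("legtop front",range(299,323),205,212,1,.18)):
    k=col(xs,r0,r1,s); a,b=xs[0],xs[-1]
    A=at_z("top",(a,np.polyval(k,a)),z);B=at_z("top",(b,np.polyval(k,b)),z);d=A-B
    print(n,A.round(4),B.round(4),np.degrees(np.arctan2(d[1],d[0]))-90)
E
```

```text
edge [0.5408 0.1121 0.012 ] [ 0.5607 -0.2238  0.012 ] len 0.3366 yaw of normal 3.3923142457823303
footend [ 0.4305 -0.0121  0.016 ] [ 0.4304 -0.081   0.016 ] len 0.069 yaw of normal -0.0889158898703073
legtop [ 0.5175 -0.012   0.18  ] [ 0.5183 -0.0826  0.18  ] len 0.0706 yaw of normal 0.5899630182169489
yelR leg [ 0.4026 -0.1709  0.18  ] [ 0.3551 -0.2252  0.18  ] len 0.0721 yaw of normal -41.18588786480161
yelL leg [0.4165 0.0996 0.18  ] [0.3558 0.1509 0.18  ] len 0.0794 yaw of normal -130.1838835870381
edge [0.5407 0.1039 0.012 ] [0.5467 0.0022 0.012 ] 3.356782700701416
edgeR [ 0.5541 -0.1161  0.012 ] [ 0.5597 -0.2128  0.012 ] 3.341353498282345
footend [ 0.4303 -0.0193  0.016 ] [ 0.4304 -0.0738  0.016 ] 0.07521930185315284
legtop front [ 0.5192 -0.02    0.18  ] [ 0.5192 -0.0754  0.18  ] 0.0012754053053072312
```

```bash
python3 -m handwheel '[{"delta_pos":[0.8,-1,0.2],"dr":[0,0,2.2]},{"delta_pos":[0.8,-1,0.2],"dr":[0,0,2.2]},{"delta_pos":[0.8,-1,0.2],"dr":[0,0,2.2]},{"delta_pos":[0.8,-1,0.2],"dr":[0,0,2.2]},{"delta_pos":[0.8,-1,0.2],"dr":[0,0,2.2]},{"delta_pos":[0.8,-1,0.2],"dr":[0,0,2.2]},{"delta_pos":[0.8,-1,0.2],"dr":[0,0,2.2]},{"delta_pos":[0.8,-1,0.2],"dr":[0,0,2.2]},{"delta_pos":[0.8,-1,0.2],"dr":[0,0,2.2]},{"delta_pos":[0.8,-1,0.2],"dr":[0,0,2.2]}]' 0.32 20
python3 -m handwheel '[{"delta_pos":[0,-1,0],"dr":[0,0,0]},{"delta_pos":[0,-1,0],"dr":[0,0,0]},{"delta_pos":[0,-1,0],"dr":[0,0,0]},{"delta_pos":[0,-1,0],"dr":[0,0,0]},{"delta_pos":[0,-1,0],"dr":[0,0,0]},{"delta_pos":[0,-1,0],"dr":[0,0,0]},{"delta_pos":[0,-1,0],"dr":[0,0,0]},{"delta_pos":[0,-1,0],"dr":[0,0,0]},{"delta_pos":[0,-1,0],"dr":[0,0,0]},{"delta_pos":[0,-1,0],"dr":[0,0,0]}]'
```

```text
t: 2.0
eef_pos: [0.4581, 0.3377, 0.2729]
ee_rot: [-3.141, -0.0, 0.058]
force: [1.0, 1.0, -0.5]
width: 0.0301
gripper_force: 0.0
t: 3.0
eef_pos: [0.4571, 0.0379, 0.2727]
ee_rot: [-3.141, -0.001, 0.056]
force: [-0.1, 0.6, 0.3]
width: 0.0298
gripper_force: 0.0
```

```bash
python3 -m handwheel '[{"delta_pos":[-0.6,-1,0],"dr":[0,0,0]},{"delta_pos":[-0.6,-1,0],"dr":[0,0,0]},{"delta_pos":[-0.53,-1,0],"dr":[0,0,0]},{"delta_pos":[0,0,-1],"dr":[0,0,0]},{"delta_pos":[0,0,-1],"dr":[0,0,0]},{"delta_pos":[0,0,-1],"dr":[0,0,0]},{"delta_pos":[0,0,-1],"dr":[0,0,0]},{"delta_pos":[0,0,0],"dr":[0,0,0]}]'
python3 - <<'E'
from h import *
snap("top","t1");a=cv2.imread("pics/t1.png")[180:320,220:400];cv2.imwrite("pics/c3.png",cv2.resize(a,None,fx=4,fy=4))
E
```

```text
t: 3.8
eef_pos: [0.4027, -0.0516, 0.1495]
ee_rot: [3.141, 0.006, 0.055]
force: [-0.2, -0.3, -0.4]
width: 0.0298
gripper_force: 0.0
```

View pics/c3.png

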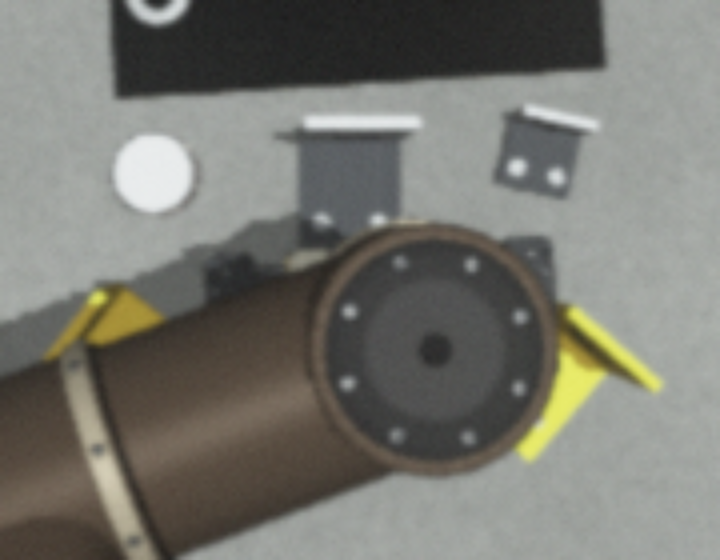

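```bash
python3 - <<'E'
from h import *
a=snap("scene","s1")[0:300,150:470];cv2.imwrite("pics/c4.png",cv2.resize(a[:,:,::-1],None,fx=2,fy=2))
E
```

```text
(no output)
```

View pics/c4.png

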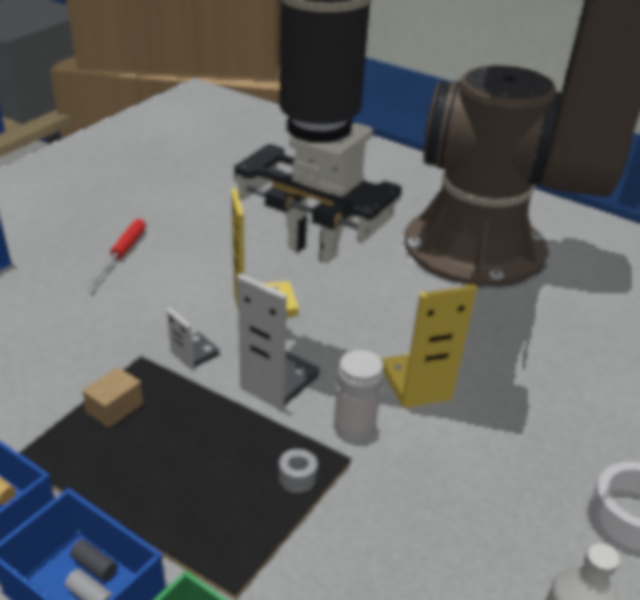

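Scene view: the gripper is clear behind the bracket at about (320,230), the forearm is high above everything, and the gripper bar is clear of both yellow legs. I'll lower it behind the foot.

```bash
python3 -m handwheel '[{"delta_pos":[0,0,-0.8],"dr":[0,0,0]},{"delta_pos":[0,0,-0.8],"dr":[0,0,0]},{"delta_pos":[0,0,-0.8],"dr":[0,0,0]},{"delta_pos":[0,0,-0.8],"dr":[0,0,0]},{"delta_pos":[0,0,-0.6],"dr":[0,0,0]},{"delta_pos":[0,0,-0.35],"dr":[0,0,0]},{"delta_pos":[0,0,0],"dr":[0,0,0]}]'
python3 -m handwheel '[{"delta_pos":[0.1,0.006,0],"dr":[0,0,0]},{"delta_pos":[0.1,0.006,0],"dr":[0,0,0]},{"delta_pos":[0.1,0.006,0],"dr":[0,0,0]},{"delta_pos":[0.1,0.006,0],"dr":[0,0,0]},{"delta_pos":[0.1,0.006,0],"dr":[0,0,0]},{"delta_pos":[0.1,0.006,0],"dr":[0,0,0]}]'
```

```text
t: 4.6
eef_pos: [0.4063, -0.0507, 0.0282]
ee_rot: [3.141, -0.0, 0.057]
force: [-0.0, 0.4, 0.4]
width: 0.0299
gripper_force: 0.0
t: 5.2
eef_pos: [0.4238, -0.0499, 0.028]
ee_rot: [-3.142, -0.0, 0.056]
force: [0.3, -1.0, 0.0]
width: 0.0298
gripper_force: 0.0
```

```bash
python3 -m handwheel '[{"delta_pos":[0.1,0.006,0],"dr":[0,0,0]},{"delta_pos":[0.1,0.006,0],"dr":[0,0,0]},{"delta_pos":[0.1,0.006,0],"dr":[0,0,0]}]'
python3 -m handwheel '[{"delta_pos":[0.1,0.006,0],"dr":[0,0,0]},{"delta_pos":[0.1,0.006,0],"dr":[0,0,0]},{"delta_pos":[0.1,0.006,0],"dr":[0,0,0]}]'
python3 -m handwheel '[{"delta_pos":[0.1,0.006,0],"dr":[0,0,0]},{"delta_pos":[0.1,0.006,0],"dr":[0,0,0]}]'
python3 -m handwheel '[{"delta_pos":[0.07,0.004,0],"dr":[0,0,0]}]'
python3 -m handwheel '[{"delta_pos":[0.07,0.004,0],"dr":[0,0,0]}]'
```

```text
t: 5.5
eef_pos: [0.4326, -0.0494, 0.0278]
ee_rot: [3.142, 0.0, 0.056]
force: [-0.1, 0.4, 0.4]
width: 0.0297
gripper_force: 0.0
t: 5.8
eef_pos: [0.4417, -0.0488, 0.0278]
ee_rot: [3.142, 0.0, 0.056]
force: [-1.0, -0.4, 0.5]
width: 0.0298
gripper_force: 0.0
t: 6.0
eef_pos: [0.4477, -0.0484, 0.0278]
ee_rot: [3.142, 0.0, 0.056]
force: [0.6, -0.2, -0.2]
width: 0.0297
gripper_force: 0.0
t: 6.1
eef_pos: [0.4499, -0.0483, 0.0279]
ee_rot: [3.142, -0.0, 0.056]
force: [-0.3, 0.9, 0.2]
width: 0.0299
gripper_force: 0.0
t: 6.2
eef_pos: [0.4517, -0.0482, 0.0278]
ee_rot: [3.142, 0.0, 0.056]
force: [-0.3, 0.2, -0.2]
width: 0.0296
gripper_force: 0.0
```

```bash
python3 - <<'E'
from h import *
grab_frame("top")
for q in("bracket","inner_corner","stop_edge"):
    for m in mark_of("top",q)[:3]: print(q,np.round(m["location"],1),round(m["conf"],2),at_z("top",m["location"],dict(bracket=0,inner_corner=.016,stop_edge=.012)[q]).round(4))
a=snap("wrist","w1");cv2.imwrite("pics/c5.png",a[:,:,::-1])
E
```

```text
bracket [363.7 260.2] 0.69 [ 0.3864 -0.2031  0.    ]
bracket [308.2 211.1] 0.46 [ 0.5218 -0.051   0.    ]
bracket [353.4 157.9] 0.27 [ 0.6706 -0.1784  0.    ]
inner_corner [359.5 264.4] 0.83 [ 0.3759 -0.1889  0.016 ]
inner_corner [306.8 217.2] 0.69 [ 0.5042 -0.0463  0.016 ]
stop_edge [313.3 202.1] 0.64 [ 0.5459 -0.0646  0.012 ]
```

View pics/c5.png

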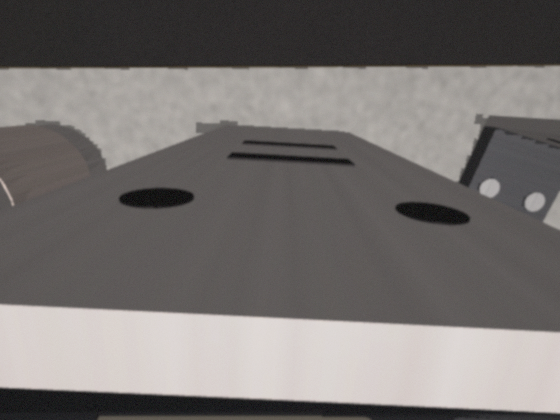

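```bash
python3 - <<'E'
from h import *
C=calibration("wrist");E=np.array(C["extrinsics"]);print("cam",-E[:3,:3].T@E[:3,3], get_state()["eef_pos"])
for n,p,z in(("edge L",(100,67),.012),("edge mid",(290,67),.012),("edge R",(450,66),.012),("heelL",(222,127),0),("heelR",(350,133),0),("topL",(0,304),.18),("topR",(560,319),.18)):
    print(n,at_z("wrist",p,z,C).round(4))
E
```

```text
cam [ 0.53215744 -0.04402539  0.19969723] [ 0.45148824 -0.04821865  0.02782675]
edge L [0.5437 0.0498 0.012 ]
edge mid [ 0.5491 -0.0461  0.012 ]
edge R [ 0.554  -0.1268  0.012 ]
heelL [ 0.5167 -0.0097  0.    ]
heelR [ 0.5174 -0.0824  0.    ]
topL [ 0.5185 -0.0262  0.18  ]
topR [ 0.5194 -0.0631  0.18  ]
```

```bash
python3 - <<'E'
from h import *
im=snap("scene","s2")[:,:,::-1].copy();e=get_state()["eef_pos"]
x0,y0=200,100
a=cv2.resize(im[y0:y0+130,x0:x0+170],None,fx=4.6,fy=4.6,interpolation=cv2.INTER_CUBIC)
for P,c in(((e[0],e[1]-.03,e[2]-.019),(0,0,255)),((e[0],e[1]+.03,e[2]-.019),(0,255,0)),((.4304,-.012,.016),(255,0,255)),((.4304,-.081,.016),(255,255,0)),((.5175,-.012,0),(0,255,255))):
    p=proj("scene",P)[0];print(p);cv2.circle(a,tuple(int(v) for v in ((p-[x0,y0])*4.6)),5,c,1)
cv2.imwrite("pics/c6.png",a)
E
```

```text
[285.7530083  178.75478778]
[303.17853602 187.59805854]
[309.69445983 182.58504183]
[289.62183164 172.62456211]
[290.17150363 204.00491936]
```

View pics/c6.png

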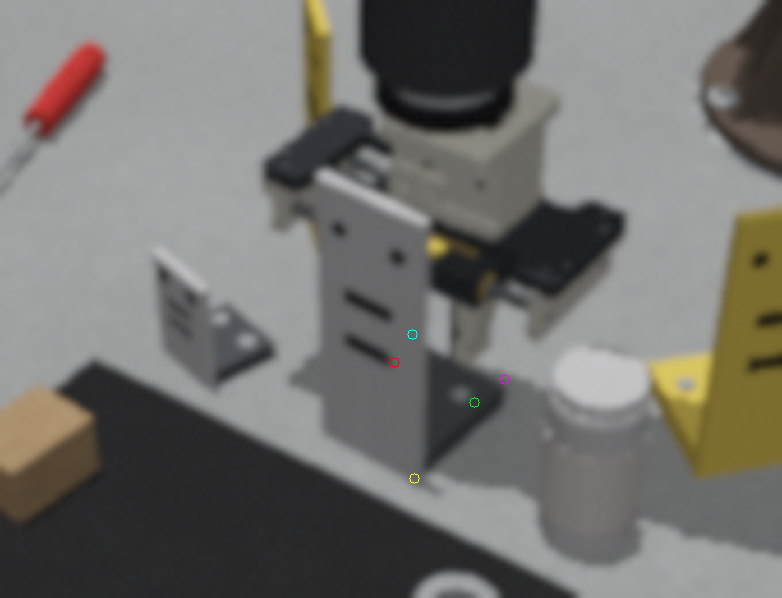

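```bash
python3 - <<'E'
from h import *
e=np.array([.4027,-.0516,.1495])
for dz in(-.019,0,.019):
  for s in(-.025,.025): print(dz,s,proj("scene",e+[0,s,dz])[0])
C=calibration("wrist");print(C)
E
```

```text
-0.019 -0.025 [298.10039275 134.33670967]
-0.019 0.025 [313.61642953 141.12026982]
0 -0.025 [298.33523684 128.19378732]
0 0.025 [314.05229007 134.92811825]
0.019 -0.025 [298.57563071 121.89887124]
0.019 0.025 [314.49871723 128.57907888]
{'fx': 343.70483447941206, 'fy': 343.70483447941206, 'cx': 284.39681323291217, 'cy': 209.74810312642484, 'k1': 0.003970364008776978, 'extrinsics': array([[ 5.54496825e-02, -9.98461253e-01,  6.77471577e-04,
        -7.35953295e-02],
       [-9.52735244e-01, -5.27072740e-02,  2.99194750e-01,
         4.44919336e-01],
       [-2.98698657e-01, -1.72357049e-02, -9.54191827e-01,
         3.48762310e-01],
       [ 0.00000000e+00,  0.00000000e+00,  0.00000000e+00,
         1.00000000e+00]])}
```

```bash
python3 - <<'E'
from h import *
print(tip_reach, tip_reach() if callable(tip_reach) else '', get_state()["force"],get_state()["eef_pos"])
im=snap("top","t2")
p=proj("top",(.4305,-.0466,.016))[0];print(p)
E
python3 -m handwheel '[{"delta_pos":[0,0,-0.1],"dr":[0,0,0]},{"delta_pos":[0,0,-0.1],"dr":[0,0,0]}]'
```

```text
0.019  [-0.47063981 -0.44914408 -0.05529236] [ 0.45146863 -0.04825032  0.02784241]
[307.02651519 244.30235223]
t: 6.75
eef_pos: [0.4516, -0.0482, 0.0217]
ee_rot: [-3.141, -0.0, 0.056]
force: [-0.2, 0.3, 0.1]
width: 0.03
gripper_force: 0.0
```

```bash
for i in 1 2 3 4; do python3 -m handwheel '[{"delta_pos":[0,0,-0.07],"dr":[0,0,0]}]' | egrep 'pos|force: \['; done
```

```text
eef_pos: [0.4514, -0.0483, 0.0194]
force: [0.4, -0.9, 0.3]
eef_pos: [0.4515, -0.0482, 0.0174]
force: [-0.2, -0.1, -0.1]
eef_pos: [0.4516, -0.0482, 0.0153]
force: [0.1, 0.0, -0.8]
eef_pos: [0.4516, -0.0482, 0.0133]
force: [-0.2, 0.4, -0.0]
```

```bash
python3 -m handwheel '[{"delta_pos":[0,0,0.2],"dr":[0,0,0]},{"delta_pos":[-0.5,-0.03,0],"dr":[0,0,0]},{"delta_pos":[-0.5,-0.03,0],"dr":[0,0,0]},{"delta_pos":[-0.5,-0.03,0],"dr":[0,0,0]},{"delta_pos":[-0.1,0,-0.2],"dr":[0,0,0]},{"delta_pos":[0,0,0],"dr":[0,0,0]}]'
for i in 1 2 3 4 5; do python3 -m handwheel '[{"delta_pos":[0,0,-0.05],"dr":[0,0,0]}]' | egrep 'pos|force: \['; done
```

```text
t: 7.75
eef_pos: [0.4035, -0.0509, 0.0134]
ee_rot: [-3.142, -0.0, 0.056]
force: [-0.7, -1.0, -0.3]
width: 0.0295
gripper_force: 0.0
eef_pos: [0.4046, -0.0507, 0.0122]
force: [-0.5, -0.2, -0.4]
eef_pos: [0.4045, -0.0507, 0.0104]
force: [-0.1, 0.3, 0.6]
eef_pos: [0.4041, -0.0508, 0.0088]
force: [-0.4, -0.3, 0.5]
eef_pos: [0.4039, -0.0509, 0.0072]
force: [0.2, 0.5, 0.2]
eef_pos: [0.4037, -0.0509, 0.0058]
force: [0.5, 0.1, 0.1]
```

```bash
for i in 1 2 3 4 5 6; do python3 -m handwheel '[{"delta_pos":[0,0,-0.05],"dr":[0,0,0]}]' | egrep 'pos|force: \[' | tr '\n' ' '; done
```

```text
eef_pos: [0.4036, -0.0509, 0.0043] force: [-0.5, 0.4, 0.1] eef_pos: [0.4036, -0.0509, 0.0028] force: [0.1, -0.4, -0.4] eef_pos: [0.4037, -0.0509, 0.0013] force: [-0.3, 0.4, -0.0] eef_pos: [0.4036, -0.0509, -0.0002] force: [-0.1, -0.6, 0.2] eef_pos: [0.4036, -0.0509, -0.0017] force: [-0.1, -0.3, -0.3] eef_pos: [0.4037, -0.0509, -0.0031] force: [-1.0, -0.6, 0.8]
```

```bash
python3 - <<'E'
from h import *
im=snap("scene","s3")[:,:,::-1];print(get_state()["eef_pos"])
cv2.imwrite("pics/c7.png",cv2.resize(im[110:240,220:380],None,fx=4.5,fy=4.5,interpolation=cv2.INTER_CUBIC))
E
```

```text
[ 0.40346811 -0.05095004 -0.00334486]
```

View pics/c7.png

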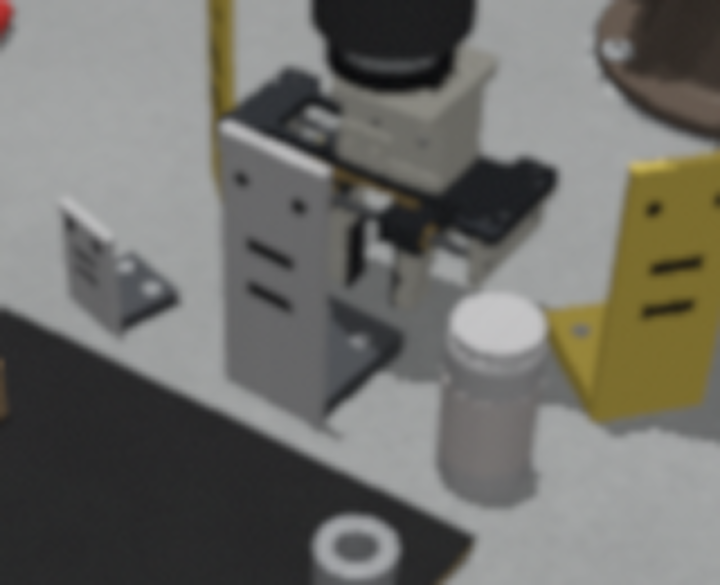

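```bash
python3 - <<'E'
from h import *
p=np.array([405,303])/4.5+[220,110];print(p)
for x in(.38,.4035):
  for z in(0,.01,.02,.03): print(x,z,proj("scene",(x,-.026,z))[0].round(1))
# wrist cam: are the fingers seen? and where does the top cam see gripper?
for q in("bracket","can"):
  pass
print(R.from_euler("xyz",get_state()["ee_rot"]).as_matrix().round(3)); print(get_state()["q"])
E
```

```text
[310.         177.33333333]
0.38 0 [315.7 175.9]
0.38 0.01 [315.9 173.1]
0.38 0.02 [316.1 170.4]
0.38 0.03 [316.4 167.6]
0.4035 0 [310.9 180.1]
0.4035 0.01 [311.1 177.3]
0.4035 0.02 [311.3 174.5]
0.4035 0.03 [311.5 171.7]
[[ 0.998  0.056 -0.   ]
 [ 0.056 -0.998 -0.   ]
 [-0.     0.    -1.   ]]
[ 3.65479413e-01  2.05066956e-01 -8.31025779e-01 -8.37564235e-05
 -5.35022366e-01  1.26147036e+00]
```

The tips actually sit about 12 mm above the reported TCP height (tip at crop (405,303), z≈0.010), so the earlier push passed over the foot. I'll go slightly lower and push again.

```bash
for i in 1 2; do python3 -m handwheel '[{"delta_pos":[0,0,-0.05],"dr":[0,0,0]}]' | egrep 'pos|force: \[' | tr '\n' ' '; done
for i in 1 2 3 4; do python3 -m handwheel '[{"delta_pos":[0.1,0.006,0],"dr":[0,0,0]},{"delta_pos":[0.1,0.006,0],"dr":[0,0,0]}]' | egrep 'pos|force: \[' | tr '\n' ' '; done
for i in 1 2; do python3 -m handwheel '[{"delta_pos":[0.1,0.006,0],"dr":[0,0,0]}]' | egrep 'pos|force: \[' | tr '\n' ' '; done
```

```text
eef_pos: [0.4037, -0.0509, -0.0045] force: [0.4, 0.4, -0.8] eef_pos: [0.4037, -0.0509, -0.0061] force: [-0.4, 0.2, 0.2] eef_pos: [0.4099, -0.0505, -0.006] force: [-0.1, -0.1, -0.6] eef_pos: [0.4161, -0.0501, -0.006] force: [0.2, 0.5, -0.4] eef_pos: [0.42, -0.0504, -0.0064] force: [-5.8, -1.8, 3.0] eef_pos: [0.4248, -0.0506, -0.0067] force: [-7.4, -2.3, 3.5] eef_pos: [0.4277, -0.0504, -0.0068] force: [-6.9, -0.1, 3.3] eef_pos: [0.4308, -0.0501, -0.0067] force: [-7.4, -0.2, 2.3]
```

```bash
for i in 1 2; do python3 -m handwheel '[{"delta_pos":[0.1,0.006,0],"dr":[0,0,0]},{"delta_pos":[0.1,0.006,0],"dr":[0,0,0]}]' | egrep 'pos|force: \[' | tr '\n' ' '; done
for i in 1 2; do python3 -m handwheel '[{"delta_pos":[0.07,0.004,0],"dr":[0,0,0]}]' | egrep 'pos|force: \[' | tr '\n' ' '; done
python3 - <<'E'
from h import *
C=calibration("wrist");snap("wrist","w2");print(find_in("wrist","bracket")[:2])
snap("top","t3")
E
cp pics/w2.png pics/c8.png
```

```text
eef_pos: [0.4368, -0.0497, -0.0067] force: [-6.6, 1.2, 2.8] eef_pos: [0.4428, -0.0493, -0.0067] force: [-6.1, 0.2, 2.4] eef_pos: [0.4451, -0.0491, -0.0068] force: [-6.6, -1.1, 2.8] eef_pos: [0.447, -0.0491, -0.0068] force: [-6.8, -0.6, 3.1] [{'location': [272.3, 68.0], 'conf': 0.75}, {'location': [505.1, 362.3], 'conf': 0.73}]
```

```bash
python3 - <<'E'
import cv2,numpy as np
w=cv2.imread("pics/w2.png");t=cv2.imread("pics/t3.png")
t=cv2.resize(t[190:260,270:350],(480,420),interpolation=cv2.INTER_CUBIC)
o=np.hstack([cv2.resize(w[:,:],(320,240)),np.zeros((240,0,3),np.uint8)])
c=np.zeros((420,800,3),np.uint8);c[:240,:320]=o;c[:,320:]=t;cv2.imwrite("pics/c8.png",c)
E
```

```text
(no output)
```

View pics/c8.png

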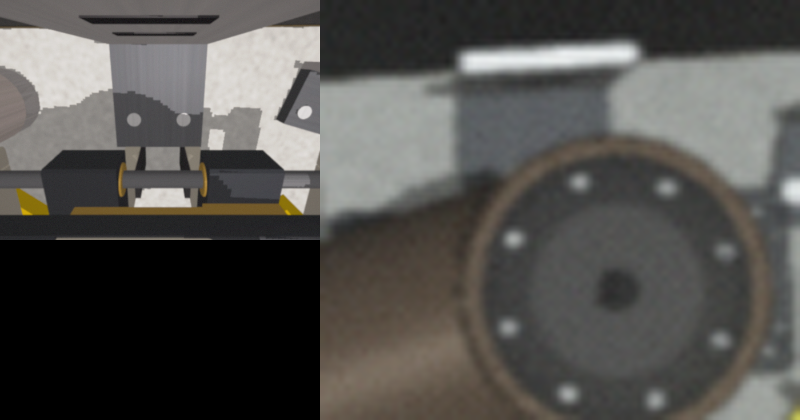

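The bracket's foot sits squarely against both fingers (wrist view) and the leg is almost at the board edge (top view). I'll push on until it stops.

```bash
for i in 1 2 3 4; do python3 -m handwheel '[{"delta_pos":[0.05,0.003,0],"dr":[0,0,0]}]' | egrep 'pos|force: \[' | tr '\n' ' '; done
```

```text
eef_pos: [0.4485, -0.0489, -0.0068] force: [-7.7, 0.4, 2.4] eef_pos: [0.4502, -0.0488, -0.0067] force: [-5.2, -0.5, 0.5] eef_pos: [0.4519, -0.0486, -0.0067] force: [-6.2, -1.1, 0.7] eef_pos: [0.4527, -0.0487, -0.0068] force: [-11.2, 1.6, 6.1]
```

```bash
for i in 1 2; do python3 -m handwheel '[{"delta_pos":[0.04,0.002,0],"dr":[0,0,0]}]' | egrep 'pos|force: \[' | tr '\n' ' '; done;  python3 -m handwheel '[{"delta_pos":[0,0,0],"dr":[0,0,0]},{"delta_pos":[0,0,0],"dr":[0,0,0]}]'| egrep 'pos|force: \[' | tr '\n' ' '
```

```text
eef_pos: [0.4527, -0.0488, -0.007] force: [-12.9, 2.3, 7.9] eef_pos: [0.4528, -0.049, -0.0072] force: [-15.5, 2.1, 9.0] eef_pos: [0.4527, -0.049, -0.0072] force: [-13.8, 1.6, 8.2]
```

```bash
python3 -m handwheel '[{"delta_pos":[-0.4,-0.02,0],"dr":[0,0,0]},{"delta_pos":[-0.2,0,0.4],"dr":[0,0,0]},{"delta_pos":[0,0,1],"dr":[0,0,0]},{"delta_pos":[0,0,1],"dr":[0,0,0]},{"delta_pos":[0,0,1],"dr":[0,0,0]},{"delta_pos":[0,0,1],"dr":[0,0,0]},{"delta_pos":[0,0,1],"dr":[0,0,0]},{"delta_pos":[0,0,1],"dr":[0,0,0]},{"delta_pos":[0,0,0.8],"dr":[0,0,-8]},{"delta_pos":[0,0,0],"dr":[0,0,-8]}]' -0.66
python3 -m handwheel '[{"delta_pos":[0,0,0],"dr":[0,0,-8]},{"delta_pos":[0,0,0],"dr":[0,0,-8]},{"delta_pos":[0,0,0],"dr":[0,0,-8]},{"delta_pos":[0,0,0],"dr":[0,0,-8]},{"delta_pos":[0,0,0],"dr":[0,0,-8]},{"delta_pos":[0,0,0],"dr":[0,0,-8]},{"delta_pos":[0,0,0],"dr":[0,0,-8]},{"delta_pos":[0,0,0],"dr":[0,0,-8]},{"delta_pos":[0,0,0],"dr":[0,0,-8]},{"delta_pos":[0,0,0],"dr":[0,0,-1.8]}]'
python3 - <<'E'
from h import *
s=get_state();print(s["q"].round(2),s["eef_pos"],np.degrees(s["ee_rot"]))
print(calibration("wrist")["extrinsics"])
snap("top","t4");snap("scene","s4");snap("wrist","w4")
a=cv2.imread("pics/s4.png")[60:240,210:400];b=cv2.imread("pics/t4.png")[180:280,240:380]
c=np.zeros((560,800,3),np.uint8)
A=cv2.resize(a,None,fx=2.9,fy=2.9,interpolation=2);B=cv2.resize(b,(249,178),interpolation=2);w=cv2.resize(cv2.imread("pics/w4.png"),(249,187))
c[:A.shape[0],:551]=A;c[:178,551:]=B;c[200:387,551:]=w;cv2.imwrite("pics/c9.png",c)
E
```

```text
t: 12.65
eef_pos: [0.4427, -0.0478, 0.2138]
ee_rot: [-3.138, -0.008, -0.228]
force: [0.6, -0.0, -0.8]
width: 0.0734
gripper_force: 0.0
t: 13.65
eef_pos: [0.4406, -0.0481, 0.2102]
ee_rot: [-3.14, 0.0, -1.516]
force: [0.3, 0.0, -0.5]
width: 0.0723
gripper_force: 0.0
[ 0.34 -0.03 -0.47  0.   -1.13 -0.28] [ 0.44060772 -0.04811062  0.21019267] [-1.79895908e+02  2.24058399e-02 -8.68670575e+01]
[[-0.99854126 -0.05397763 -0.00132628  0.43720996]
 [-0.05191409  0.95303601  0.29837442  0.03256806]
 [-0.01484155  0.29800802 -0.95444798  0.40982428]
 [ 0.          0.          0.          1.        ]]
```

View pics/c9.png

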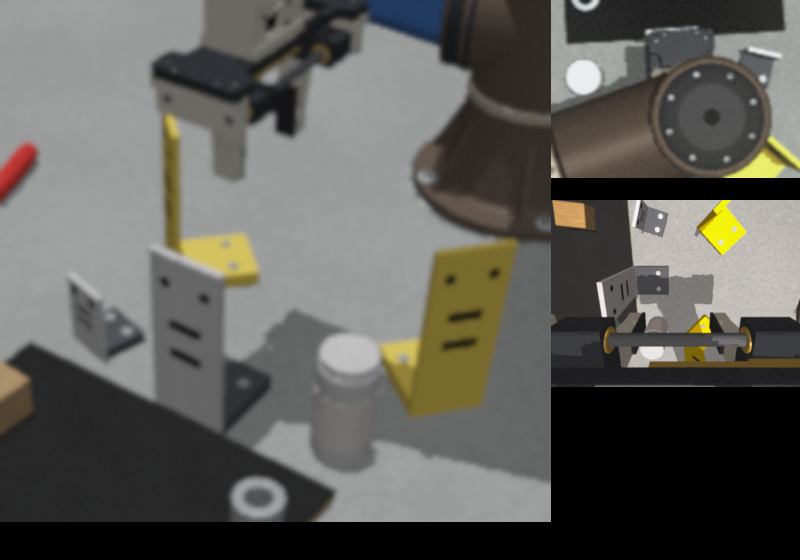

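```bash
python3 - <<'E'
from h import *
u=np.array([np.cos(.0585),np.sin(.0585)])
for off in(.04,.05,.058):
  for z in(.19,.20,.21,.22,.23): 
    P=np.r_[np.array([.4406,-.0481])+off*u,z]; print(off,z,proj("scene",P)[0].round(1),proj("wrist",P)[0].round(0))
cv2.imwrite("pics/c10.png",cv2.resize(cv2.imread("pics/w4.png")[170:420],None,fx=1.42,fy=1.42))
E
```

```text
0.04 0.19 [289.9 132.2] [217. 244.]
0.04 0.2 [289.9 128.6] [214. 251.]
0.04 0.21 [290. 125.] [210. 258.]
0.04 0.22 [290.1 121.3] [206. 266.]
0.04 0.23 [290.2 117.6] [202. 276.]
0.05 0.19 [287.5 134.1] [201. 244.]
0.05 0.2 [287.6 130.5] [197. 251.]
0.05 0.21 [287.6 126.9] [192. 258.]
0.05 0.22 [287.7 123.2] [187. 266.]
0.05 0.23 [287.8 119.5] [182. 276.]
0.058 0.19 [285.6 135.6] [187. 244.]
0.058 0.2 [285.7 132.1] [183. 250.]
0.058 0.21 [285.7 128.4] [178. 258.]
0.058 0.22 [285.8 124.8] [172. 266.]
0.058 0.23 [285.8 121. ] [166. 276.]
```

View pics/c10.png

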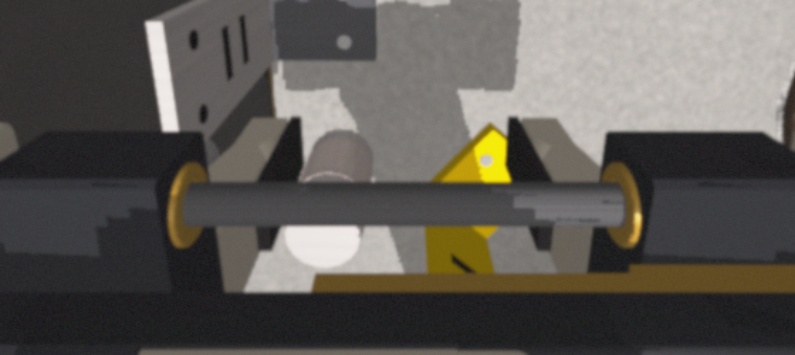

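Fingers: the tip is about 11 mm above the reported TCP, the outer faces are about ±53 mm from it, and the carriers are about 50 mm above the tips. Next: the bracket's exact lateral position and yaw, and the tipping path.

```bash
cat > path.py <<'E'
import numpy as np
ps=.0585; u=np.array([np.cos(ps),np.sin(ps)])
EDGE=.5505  # x of edge at y0
TZ=.0115
def C(th,piv): # inner corner in (s,z), pivot at (piv,.012)
    c,s=np.cos(th),np.sin(th); return np.array([piv-.007*c+.004*s, .012+.007*s+.004*c])
def front(thd,b,W,piv):  # eef (s,z) so the front tip's outer edge is at b on the leg
    t=np.radians(thd); p=C(t,piv)+b*np.array([np.sin(t),np.cos(t)]); return p[0]-W/2,p[1]-TZ
def rear(thd,d,W,piv):
    t=np.radians(thd); p=C(t,piv)+d*np.array([-np.cos(t),np.sin(t)]); return p[0]+W/2,p[1]-TZ
E
python3 - <<'E'
from h import *; from path import *
import cv2
A=at_z("top",(270+(460-320)/6,190+65/6),.18);B=at_z("top",(270+(638-320)/6,190+50/6),.18);print(A,B,(A+B)/2,np.degrees(np.arctan2(*(A-B)[[1,0]]))-90)
for th,b in((0,.13),(10,.13),(20,.124),(30,.116),(36,.111),(42,.106),(46,.095),(50,.084),(55,.0885)):
    s,z=front(th,b,.106,0); print(th,b,round(s,4),round(z,4), "gap",round(b-.106*np.sin(np.radians(th)),4))
for th in(55,60,65,70,75,80,85,90): print(th,np.round(rear(th,.055,.106,0),4))
E
```

```text
[ 0.53723771 -0.0064645   0.18      ] [ 0.54320977 -0.07798359  0.18      ] [ 0.54022374 -0.04222405  0.18      ] 4.773297414313859
0 0.13 -0.06 0.1345 gap 0.13
10 0.13 -0.0366 0.1337 gap 0.1116
20 0.124 -0.0158 0.1232 gap 0.0877
30 0.116 0.0009 0.1079 gap 0.063
36 0.111 0.0089 0.0977 gap 0.0487
42 0.106 0.0154 0.0869 gap 0.0351
46 0.095 0.0134 0.0743 gap 0.0187
50 0.084 0.0099 0.0624 gap 0.0028
55 0.0885 0.0188 0.0593 gap 0.0017
55 [0.0207 0.0536]
60 [0.0255 0.0562]
65 [0.0304 0.0584]
70 [0.0356 0.0601]
75 [0.0408 0.0614]
80 [0.0462 0.0623]
85 [0.0516 0.0626]
90 [0.057  0.0625]
```

```bash
python3 -m handwheel '[{"delta_pos":[0.5,0.03,-0.6],"dr":[0,0,0]},{"delta_pos":[0.5,0.03,-0.6],"dr":[0,0,0]},{"delta_pos":[0.15,0.01,-0.6],"dr":[0,0,0]},{"delta_pos":[0,0,-0.6],"dr":[0,0,0]},{"delta_pos":[0,0,-0.1],"dr":[0,0,0]},{"delta_pos":[0.1,0.006,0],"dr":[0,0,0]},{"delta_pos":[0.1,0.006,0],"dr":[0,0,0]}]'
for i in 1 2 3 4 5 6; do python3 -m handwheel '[{"delta_pos":[0.08,0.005,0],"dr":[0,0,0]}]' | egrep 'pos|force: \[' | tr '\n' ' '; done
```

```text
t: 14.5
eef_pos: [0.4816, -0.0457, 0.136]
ee_rot: [-3.14, 0.0, -1.51]
force: [-0.4, -0.5, 0.1]
width: 0.0728
gripper_force: 0.0
eef_pos: [0.4842, -0.0455, 0.1361] force: [-0.2, -0.4, 0.1] eef_pos: [0.4863, -0.0453, 0.1358] force: [1.0, -0.4, -0.8] eef_pos: [0.4884, -0.0453, 0.1355] force: [-0.4, -0.2, 0.4] eef_pos: [0.4904, -0.0452, 0.1352] force: [-1.7, 0.3, 1.6] eef_pos: [0.4927, -0.0451, 0.1351] force: [-2.1, 0.1, 2.1] eef_pos: [0.4952, -0.045, 0.1351] force: [-1.1, 0.3, 1.8]
```

```bash
python3 -m handwheel '[{"delta_pos":[0.19,0.011,-0.02],"dr":[0,0,0]},{"delta_pos":[0.19,0.011,-0.02],"dr":[0,0,0]},{"delta_pos":[0.19,0.011,-0.02],"dr":[0,0,0]},{"delta_pos":[0.23,0.013,-0.1],"dr":[0,0,0]},{"delta_pos":[0.23,0.013,-0.12],"dr":[0,0,0]},{"delta_pos":[0.23,0.013,-0.13],"dr":[0,0,0]},{"delta_pos":[0,0,0],"dr":[0,0,0]}]'
python3 -m handwheel '[{"delta_pos":[0.19,0.011,-0.17],"dr":[0,0,0]},{"delta_pos":[0.19,0.011,-0.17],"dr":[0,0,0]},{"delta_pos":[0.18,0.011,-0.17],"dr":[0,0,0]},{"delta_pos":[0,0,0],"dr":[0,0,0]}]'
python3 - <<'E'
from h import *
snap("scene","s5");print(get_state()["moment"])
for q in("bracket","inner_corner","foot_end"):
    for m in mark_of("scene",q)[:4]: print(q,np.round(m["location"],1),round(m["conf"],2))
from path import *
def P(xb,zb,th,piv=.551):
    t=np.radians(th);s=xb*np.cos(t)+(zb-.012)*np.sin(t);z=.012-xb*np.sin(t)+(zb-.012)*np.cos(t)
    return np.r_[np.array([piv,-.042])+s*u,z]
for th in(20,25,30,35):print(th,[proj("scene",P(*q,th))[0].round(0) for q in((0,.0),(-.007,.016),(-.087,.016),(0,.18))])
E
```

```text
t: 15.8
eef_pos: [0.5335, -0.0427, 0.1216]
ee_rot: [3.141, -0.0, -1.511]
force: [-0.9, -0.4, 0.8]
width: 0.0727
gripper_force: 0.7
t: 16.2
eef_pos: [0.5499, -0.0417, 0.1063]
ee_rot: [3.14, -0.0, -1.511]
force: [-0.4, -0.4, 0.7]
width: 0.0725
gripper_force: 0.6
[0.10780916 0.44062892 0.0090254 ]
bracket [363.5 203.1] 0.67
bracket [265.4 153.8] 0.62
bracket [278.2 206.1] 0.58
inner_corner [275.5 202.1] 0.65
inner_corner [361.4 196.8] 0.65
inner_corner [271.1 149.1] 0.53
foot_end [291.4 175.3] 0.95
foot_end [351.8 177.7] 0.74
foot_end [295.9 150.2] 0.67
20 [array([274., 205.]), array([274., 200.]), array([291., 177.]), array([258., 166.])]
25 [array([274., 205.]), array([274., 200.]), array([290., 175.]), array([254., 171.])]
30 [array([275., 204.]), array([274., 200.]), array([289., 174.]), array([251., 176.])]
35 [array([275., 204.]), array([274., 200.]), array([289., 173.]), array([247., 182.])]
```

```bash
python3 -m handwheel '[{"delta_pos":[0.13,0.008,-0.15],"dr":[0,0,0]},{"delta_pos":[0.13,0.008,-0.15],"dr":[0,0,0]},{"delta_pos":[0.11,0.006,-0.18],"dr":[0,0,0]},{"delta_pos":[0.11,0.006,-0.18],"dr":[0,0,0]},{"delta_pos":[0,0,0],"dr":[0,0,0]}]'
python3 -m handwheel '[{"delta_pos":[0,0,-0.12],"dr":[0,0,0]},{"delta_pos":[0,0,-0.12],"dr":[0,0,0]},{"delta_pos":[0,0,-0.11],"dr":[0,0,0]},{"delta_pos":[0,0,0],"dr":[0,0,0]}]'
python3 - <<'E'
from h import *
snap("scene","s6");print(get_state()["moment"])
for q in("bracket","inner_corner","foot_end"):
    for m in mark_of("scene",q)[:4]: print(q,np.round(m["location"],1),round(m["conf"],2))
from path import *
def P(xb,zb,th,piv=.551):
    t=np.radians(th);s=xb*np.cos(t)+(zb-.012)*np.sin(t);z=.012-xb*np.sin(t)+(zb-.012)*np.cos(t)
    return np.r_[np.array([piv,-.042])+s*u,z]
for th in(40,45,50):print(th,[proj("scene",P(*q,th))[0].round(0) for q in((0,.0),(-.007,.016),(-.087,.016),(0,.18))])
E
```

```text
t: 16.9
eef_pos: [0.5639, -0.041, 0.0863]
ee_rot: [3.14, -0.0, -1.511]
force: [-0.0, 0.0, 0.5]
width: 0.0728
gripper_force: 0.4
t: 17.3
eef_pos: [0.5636, -0.041, 0.0765]
ee_rot: [3.141, -0.0, -1.511]
force: [-0.0, 0.3, -0.3]
width: 0.0728
gripper_force: 0.3
[0.04047557 0.24939569 0.03404222]
bracket [362.6 201.4] 0.92
bracket [275.6 206.4] 0.85
inner_corner [276.5 201. ] 0.58
inner_corner [363.  198.6] 0.56
foot_end [289.4 169.6] 0.89
foot_end [352.3 175.4] 0.74
foot_end [294.5 151.5] 0.47
40 [array([275., 204.]), array([274., 200.]), array([287., 172.]), array([244., 188.])]
45 [array([275., 203.]), array([274., 200.]), array([286., 172.]), array([242., 194.])]
50 [array([275., 203.]), array([274., 200.]), array([285., 171.]), array([239., 200.])]
```

```bash
cat > fit.py <<'E'
from h import *; from path import *
n=np.array([-u[1],u[0]])
def P3(xb,yb,zb,th,piv):
    t=np.radians(th);s=xb*np.cos(t)+(zb-.012)*np.sin(t);z=.012-xb*np.sin(t)+(zb-.012)*np.cos(t)
    return np.r_[np.array([piv,-.042])+s*u+yb*n,z]
C0=calibration("scene")
def fit(name,ths=range(30,91)):
    g0=cv2.imread("pics/s0.png",0);g=cv2.imread(f"pics/{name}.png",0)
    out=[]
    m=(g0<60).astype(np.uint8); bright=(g>75)
    roi=m.copy(); roi[:,:222]=0; roi[:,292:]=0; roi[:170]=0; roi[232:]=0
    for piv in(.549,.552,.555):
        for th in ths:
            q=[P3(*c,th,piv) for c in((0,-.035,.02),(0,-.035,.18),(-.007,-.035,.18),(-.007,.035,.18),(0,.035,.18),(0,.035,.02),(-.007,.035,.02))]
            h=cv2.convexHull(proj("scene",q,C0).astype(np.float32)); k=np.zeros_like(m); cv2.fillConvexPoly(k,np.round(h).astype(int),1)
            r=roi>0; a=(k[r]>0)&bright[r]; b=(k[r]>0)|bright[r]; out.append((a.sum()/max(b.sum(),1),th,piv))
    out.sort(reverse=True); return out[:6]
E
python3 -c "
from fit import *
print(fit('s5'));print(fit('s6'))"
```

```text
[(np.float64(0.6071428571428571), 30, 0.549), (np.float64(0.5517241379310345), 31, 0.549), (np.float64(0.5333333333333333), 30, 0.552), (np.float64(0.5), 30, 0.555), (np.float64(0.43333333333333335), 32, 0.549), (np.float64(0.43333333333333335), 31, 0.552)]
[(np.float64(0.6301369863013698), 43, 0.549), (np.float64(0.5454545454545454), 42, 0.555), (np.float64(0.5192307692307693), 44, 0.549), (np.float64(0.42857142857142855), 43, 0.552), (np.float64(0.4155844155844156), 41, 0.555), (np.float64(0.36), 43, 0.555)]
```

```bash
python3 -m handwheel '[{"delta_pos":[0.02,0,-0.13],"dr":[0,0,0]},{"delta_pos":[0.02,0,-0.13],"dr":[0,0,0]},{"delta_pos":[0.02,0,-0.12],"dr":[0,0,0]},{"delta_pos":[0,0,0],"dr":[0,0,0]}]'
python3 -c "
from fit import *
snap('scene','s7');print(get_state()['moment']);print(fit('s7'))"
```

```text
t: 17.9
eef_pos: [0.5655, -0.041, 0.0649]
ee_rot: [3.14, -0.0, -1.511]
force: [-0.1, 0.1, 0.8]
width: 0.0728
gripper_force: 0.4
[0.04215329 0.02865972 0.04337073]
[(np.float64(0.8982035928143712), 49, 0.549), (np.float64(0.8579710144927536), 48, 0.552), (np.float64(0.797583081570997), 48, 0.549), (np.float64(0.7971830985915493), 47, 0.555), (np.float64(0.7539267015706806), 50, 0.549), (np.float64(0.7447368421052631), 48, 0.555)]
```

```bash
python3 -m handwheel '[{"delta_pos":[-0.08,-0.005,-0.07],"dr":[0,0,0]},{"delta_pos":[-0.08,-0.005,-0.07],"dr":[0,0,0]},{"delta_pos":[-0.06,-0.003,-0.06],"dr":[0,0,0]},{"delta_pos":[0,0,0],"dr":[0,0,0]}]'
for i in 1 2 3; do python3 -m handwheel '[{"delta_pos":[-0.025,-0.001,-0.022],"dr":[0,0,0]}]' | egrep 'pos|force: \[' | tr '\n' ' ';python3 -c "
from station import *
print(get_state()['moment'].round(3))"; done
python3 -c "
from fit import *
snap('scene','s8');print(get_state()['moment'],get_state()['force']);print(fit('s8'))"
```

```text
t: 18.35
eef_pos: [0.5588, -0.0414, 0.0594]
ee_rot: [3.141, 0.0, -1.511]
force: [0.5, -0.2, -0.2]
width: 0.0727
gripper_force: 0.0
eef_pos: [0.5587, -0.0413, 0.0591] force: [0.1, -0.4, -0.2] [ 0.062 -0.046 -0.026]
eef_pos: [0.5579, -0.0413, 0.0584] force: [-0.1, 1.2, 0.4] [ 0.068 -0.001 -0.03 ]
eef_pos: [0.5571, -0.0414, 0.0577] force: [-0.0, -0.7, 0.2] [ 0.059 -0.011  0.001]
[0.06534974 0.03904843 0.01924509] [-0.03347835  1.03593844  0.23353895]
[(np.float64(0.8411764705882353), 49, 0.549), (np.float64(0.8401253918495298), 48, 0.549), (np.float64(0.8294797687861272), 48, 0.552), (np.float64(0.8), 47, 0.555), (np.float64(0.7781155015197568), 47, 0.552), (np.float64(0.7448680351906158), 46, 0.555)]
```

```bash
python3 - <<'E'
import path; from path import *
path.TZ=.0165; W=.1076
print(front(48.5,W*np.sin(np.radians(48.5))+.0023,W,.55), "actual .5571 .0577")
p=None
for th in(48.5,51,54,57,60,63,66):
    q=np.array(front(th,W*np.sin(np.radians(th))+.0015,W,.55)); print(th,q.round(4),None if p is None else ((q-p)/.03).round(3)); p=q
q=np.array(rear(63,.050,W,.55));print("rear63",q.round(4))
for th in(66,70,75,80,85,90):
    p=q;q=np.array(rear(th,.050,W,.55)); print(th,q.round(4),((q-p)/.03).round(3))
E
```

```text
(np.float64(0.5566366513786576), np.float64(0.058316179307585286)) actual .5571 .0577
48.5 [0.556  0.0578] None
51 [0.5611 0.057 ] [ 0.167 -0.025]
54 [0.567  0.0556] [ 0.197 -0.049]
57 [0.5727 0.0535] [ 0.191 -0.068]
60 [0.5782 0.0509] [ 0.183 -0.087]
63 [0.5833 0.0478] [ 0.173 -0.105]
66 [0.5882 0.0441] [ 0.161 -0.122]
rear63 [0.5815 0.0481]
66 [0.5843 0.0492] [0.093 0.037]
70 [0.5881 0.0504] [0.126 0.041]
75 [0.5929 0.0516] [0.162 0.039]
80 [0.5978 0.0523] [0.164 0.025]
85 [0.6028 0.0526] [0.166 0.01 ]
90 [0.6078 0.0525] [ 0.166 -0.004]
```

Moving 48.5→54° slowly in small rows, then checking.

```bash
python3 -m handwheel '[{"delta_pos":[0.05,0.003,-0.006],"dr":[0,0,0]},{"delta_pos":[0.05,0.003,-0.006],"dr":[0,0,0]},{"delta_pos":[0.05,0.003,-0.01],"dr":[0,0,0]},{"delta_pos":[0.05,0.003,-0.012],"dr":[0,0,0]},{"delta_pos":[0.05,0.003,-0.012],"dr":[0,0,0]},{"delta_pos":[0.05,0.003,-0.014],"dr":[0,0,0]},{"delta_pos":[0,0,0],"dr":[0,0,0]}]'
python3 -c "
from fit import *
snap('scene','s9');print(get_state()['moment'].round(3));print(fit('s9')[:4])"
```

```text
t: 19.4
eef_pos: [0.5664, -0.0408, 0.0558]
ee_rot: [-3.141, -0.0, -1.511]
force: [0.2, 0.2, 0.2]
width: 0.0727
gripper_force: 0.0
[ 0.095 -0.101 -0.031]
[(np.float64(0.9201596806387226), 53, 0.549), (np.float64(0.8858267716535433), 52, 0.552), (np.float64(0.8831417624521073), 54, 0.549), (np.float64(0.8766859344894027), 52, 0.555)]
```

```bash
python3 -m handwheel '[{"delta_pos":[0.05,0.003,-0.014],"dr":[0,0,0]},{"delta_pos":[0.05,0.003,-0.017],"dr":[0,0,0]},{"delta_pos":[0.05,0.003,-0.018],"dr":[0,0,0]},{"delta_pos":[0.05,0.003,-0.019],"dr":[0,0,0]},{"delta_pos":[0,0,0],"dr":[0,0,0]}]'
python3 -c "
from fit import *
snap('scene','s10');print(get_state()['moment'].round(3));print(fit('s10')[:4])"
```

```text
t: 19.95
eef_pos: [0.5723, -0.0405, 0.0537]
ee_rot: [-3.142, -0.0, -1.511]
force: [-0.3, 0.9, 0.6]
width: 0.0725
gripper_force: 0.0
[ 0.103 -0.025 -0.027]
[(np.float64(0.8836140888208269), 57, 0.549), (np.float64(0.8472012102874432), 55, 0.555), (np.float64(0.8419452887537994), 56, 0.552), (np.float64(0.8298507462686567), 56, 0.549)]
```

```bash
python3 -m handwheel '[{"delta_pos":[0.05,0.003,-0.022],"dr":[0,0,0]},{"delta_pos":[0.05,0.003,-0.024],"dr":[0,0,0]},{"delta_pos":[0.05,0.003,-0.025],"dr":[0,0,0]},{"delta_pos":[0.05,0.003,-0.026],"dr":[0,0,0]},{"delta_pos":[0,0,0],"dr":[0,0,0]}]'
python3 -c "
from fit import *
snap('scene','s11');print(get_state()['moment'].round(3));print(fit('s11')[:4])"
```

```text
t: 20.5
eef_pos: [0.5791, -0.04, 0.0512]
ee_rot: [-3.14, -0.0, -1.511]
force: [2.6, -0.4, -0.2]
width: 0.0729
gripper_force: 0.7
[ 0.109 -0.576  0.005]
[(np.float64(0.8044406490179334), 68, 0.555), (np.float64(0.8027095681625741), 69, 0.552), (np.float64(0.794017094017094), 70, 0.549), (np.float64(0.7935429056924383), 68, 0.552)]
```

The bracket is past balance and the rear finger now holds it by the foot (2.6 N, θ≈69°). I'll let it down slowly with that finger.

```bash
python3 -m handwheel '[{"delta_pos":[0.04,0.002,0.012],"dr":[0,0,0]},{"delta_pos":[0.04,0.002,0.012],"dr":[0,0,0]},{"delta_pos":[0.04,0.002,0.012],"dr":[0,0,0]},{"delta_pos":[0.04,0.002,0.012],"dr":[0,0,0]},{"delta_pos":[0.04,0.002,0.01],"dr":[0,0,0]},{"delta_pos":[0,0,0],"dr":[0,0,0]}]'
python3 -c "
from fit import *
snap('scene','s12');print(get_state()['moment'].round(3));print(fit('s12')[:4])"
```

```text
t: 21.15
eef_pos: [0.5845, -0.0398, 0.0529]
ee_rot: [-3.141, -0.0, -1.511]
force: [1.4, -0.0, 0.8]
width: 0.0724
gripper_force: 0.8
[ 0.146 -0.459 -0.022]
[(np.float64(0.784167289021658), 75, 0.549), (np.float64(0.7832476120499633), 74, 0.555), (np.float64(0.7770419426048565), 73, 0.555), (np.float64(0.7755255255255256), 74, 0.549)]
```

```bash
python3 -m handwheel '[{"delta_pos":[0.035,0.002,0.008],"dr":[0,0,0]},{"delta_pos":[0.035,0.002,0.008],"dr":[0,0,0]},{"delta_pos":[0.035,0.002,0.006],"dr":[0,0,0]},{"delta_pos":[0.035,0.002,0.006],"dr":[0,0,0]},{"delta_pos":[0.035,0.002,0.004],"dr":[0,0,0]},{"delta_pos":[0.035,0.002,0.003],"dr":[0,0,0]},{"delta_pos":[0.035,0.002,0],"dr":[0,0,0]},{"delta_pos":[0,0,0],"dr":[0,0,0]}]'
python3 -c "
from fit import *
snap('scene','s13');print(get_state()['moment'].round(3));print(fit('s13')[:4])"
```

```text
t: 22.0
eef_pos: [0.5917, -0.0394, 0.0538]
ee_rot: [-3.141, -0.0, -1.511]
force: [2.8, 0.2, 3.0]
width: 0.0729
gripper_force: 1.1
[ 0.1   -0.682  0.027]
[(np.float64(0.7520775623268698), 81, 0.549), (np.float64(0.751219512195122), 82, 0.549), (np.float64(0.7477477477477478), 80, 0.549), (np.float64(0.7445917655268667), 81, 0.552)]
```

```bash
python3 -m handwheel '[{"delta_pos":[0.03,0.002,0],"dr":[0,0,0]},{"delta_pos":[0.03,0.002,0],"dr":[0,0,0]},{"delta_pos":[0.03,0.002,0],"dr":[0,0,0]},{"delta_pos":[0.03,0.002,0],"dr":[0,0,0]},{"delta_pos":[0,0,0],"dr":[0,0,0]}]'
python3 -c "
from fit import *
snap('scene','s14');print(get_state()['moment'].round(3));print(fit('s14')[:4])"
```

```text
t: 22.55
eef_pos: [0.5952, -0.0392, 0.0537]
ee_rot: [-3.142, -0.0, -1.511]
force: [2.0, 0.7, 1.4]
width: 0.0726
gripper_force: 1.2
[ 0.118 -0.769  0.027]
[(np.float64(0.7450564971751412), 85, 0.549), (np.float64(0.7422752808988764), 84, 0.549), (np.float64(0.7350667603654252), 83, 0.552), (np.float64(0.7335689045936395), 84, 0.552)]
```

```bash
for i in 1 2 3 4; do python3 -m handwheel '[{"delta_pos":[0.025,0.0015,0],"dr":[0,0,0]},{"delta_pos":[0.025,0.0015,0],"dr":[0,0,0]}]' | egrep 'pos|force: \[' | tr '\n' ' ';python3 -c "
from station import *
print(get_state()['moment'].round(3))"; done
python3 -c "
from fit import *
snap('scene','s15');print(get_state()['moment'].round(3));print(fit('s15')[:4])"
```

```text
eef_pos: [0.5963, -0.0391, 0.0536] force: [0.9, -0.0, 1.3] [ 0.077 -0.514  0.003]
eef_pos: [0.598, -0.039, 0.0537] force: [2.0, 1.0, 1.0] [ 0.083 -0.608  0.021]
eef_pos: [0.5996, -0.0389, 0.0537] force: [1.6, -0.5, 1.2] [ 0.043 -0.589  0.003]
eef_pos: [0.6012, -0.0388, 0.0537] force: [1.4, 0.6, 2.5] [ 0.122 -0.625  0.032]
[ 0.098 -0.655 -0.038]
[(np.float64(0.7222222222222222), 87, 0.552), (np.float64(0.721940622737147), 88, 0.552), (np.float64(0.7155110793423874), 86, 0.552), (np.float64(0.7152080344332855), 87, 0.555)]
```

```bash
for i in 1 2 3 4 5; do python3 -m handwheel '[{"delta_pos":[0.025,0.0015,0],"dr":[0,0,0]},{"delta_pos":[0.025,0.0015,0],"dr":[0,0,0]}]' | egrep 'pos|force: \[' | tr '\n' ' ';python3 -c "
from station import *
print(get_state()['moment'].round(3))"; done
python3 -c "
from fit import *
snap('scene','s16');print(get_state()['moment'].round(3));print(fit('s16')[:4])"
```

```text
eef_pos: [0.6026, -0.0387, 0.0537] force: [1.5, 0.6, 2.3] [ 0.043 -0.607 -0.014]
eef_pos: [0.6034, -0.0387, 0.0534] force: [0.4, -1.1, -0.3] [ 0.116 -0.008 -0.021]
eef_pos: [0.605, -0.0386, 0.0534] force: [1.1, 0.5, -0.0] [ 0.12  -0.067 -0.002]
eef_pos: [0.6069, -0.0385, 0.0536] force: [-0.6, 0.1, -0.9] [ 0.086 -0.012  0.01 ]
eef_pos: [0.6086, -0.0384, 0.0537] force: [0.2, -0.2, -0.7] [ 0.11  -0.007  0.01 ]
[ 0.074 -0.072 -0.023]
[(np.float64(0.7133526850507983), 88, 0.552), (np.float64(0.7102189781021898), 90, 0.552), (np.float64(0.7087591240875912), 89, 0.552), (np.float64(0.704644412191582), 88, 0.549)]
```

```bash
python3 -m handwheel '[{"delta_pos":[0,0,0.3],"dr":[0,0,0]},{"delta_pos":[0,0,0.6],"dr":[0,0,0]},{"delta_pos":[0,0,1],"dr":[0,0,0]},{"delta_pos":[0,0,1],"dr":[0,0,0]},{"delta_pos":[0,0,1],"dr":[0,0,0]},{"delta_pos":[0,0,1],"dr":[0,0,0]},{"delta_pos":[0,0,1],"dr":[0,0,0]},{"delta_pos":[-1,0,0],"dr":[0,0,0]},{"delta_pos":[-1,0,0],"dr":[0,0,0]},{"delta_pos":[-1,0,0],"dr":[0,0,0]}]'
python3 -m handwheel '[{"delta_pos":[-1,0,0],"dr":[0,0,0]},{"delta_pos":[-1,0,0],"dr":[0,0,0]},{"delta_pos":[-0.5,0,0],"dr":[0,0,0]},{"delta_pos":[0,0,0],"dr":[0,0,0]}]' | grep pos
python3 - <<'E'
from fit import *
g=cv2.cvtColor(snap("top","t9"),cv2.COLOR_RGB2GRAY);snap("scene","s17");print(fit("s17",range(80,96))[:3])
Z=dict(bracket=.02,inner_corner=.019,foot_end=.099,short_bracket=0,can=0,bush=.012,carton_small=.012)
for c in("top","scene"):
    (snap(c,"z"))
    for q in Z:
        for m in mark_of(c,q)[:3]: print(c,q,np.round(m["location"],1),round(m["conf"],2),at_z(c,m["location"],Z[q]).round(4))
b=((g>75)).astype(np.uint8); b[:, :285]=0;b[:,335:]=0;b[:120]=0;b[198:]=0
ct=max(cv2.findContours(b,0,2)[0],key=cv2.contourArea); q=cv2.boxPoints(cv2.minAreaRect(ct));print(q.round(1))
w=[at_z("top",p,.019) for p in q];print(np.round(w,4))
for i in range(4):
    d=w[i]-w[i-1];print(np.linalg.norm(d).round(4),np.degrees(np.arctan2(d[1],d[0])).round(2))
E
```

```text
t: 25.5
eef_pos: [0.5174, -0.0385, 0.2314]
ee_rot: [-3.141, 0.0, -1.511]
force: [-0.1, 0.4, 0.4]
width: 0.0729
gripper_force: 0.0
eef_pos: [0.4423, -0.0384, 0.2319]
[(np.float64(0.9255514705882353), 88, 0.552), (np.float64(0.9249304911955515), 90, 0.552), (np.float64(0.9230769230769231), 89, 0.552)]
top bracket [303.  207.4] 0.9 [ 0.5309 -0.0359  0.02  ]
top bracket [362.7 260.8] 0.67 [ 0.3858 -0.1971  0.02  ]
top inner_corner [304.  202.2] 0.84 [ 0.5451 -0.0387  0.019 ]
top foot_end [341.9 290.4] 0.87 [ 0.3152 -0.1307  0.099 ]
top foot_end [304.9 199.3] 0.61 [ 0.547  -0.0378  0.099 ]
top foot_end [354.  159.7] 0.45 [ 0.65   -0.1658  0.099 ]
top short_bracket [356.  208.5] 0.56 [ 0.5288 -0.1837  0.    ]
top can [259.6 224.2] 0.82 [0.4857 0.0834 0.    ]
top bush [260.2 176.4] 0.6 [0.6172 0.0816 0.012 ]
top carton_small [353.8 158.4] 0.98 [ 0.6673 -0.1778  0.012 ]
top carton_small [310.9 199.2] 0.4 [ 0.5539 -0.058   0.012 ]
scene bracket [279.3 202. ] 0.98 [ 0.546  -0.0259  0.02  ]
scene bracket [266.5 154.2] 0.78 [ 0.4086 -0.1835  0.02  ]
scene bracket [364.9 199.7] 0.77 [0.4007 0.1422 0.02  ]
scene inner_corner [363.4 196. ] 0.85 [0.3896 0.1315 0.019 ]
scene inner_corner [272.3 150.9] 0.8 [ 0.3842 -0.1814  0.019 ]
scene foot_end [294.1 144.8] 0.78 [ 0.411  -0.0826  0.099 ]
scene foot_end [353.2 175.6] 0.77 [0.4242 0.1096 0.099 ]
scene foot_end [275.  176.4] 0.72 [ 0.5467 -0.0389  0.099 ]
scene short_bracket [239.5 178.7] 0.74 [ 0.5241 -0.1869  0.    ]
scene can [324.7 213.5] 0.77 [0.4903 0.079  0.    ]
scene can [430.9 320.2] 0.45 [0.612  0.4215 0.    ]
scene bush [297.9 234.7] 0.73 [0.6013 0.0752 0.012 ]
scene carton_small [206.  206.5] 0.62 [ 0.6704 -0.1684  0.012 ]
[[286.6 142.2]
 [316.6 139.9]
 [321.  197. ]
 [290.9 199.3]]
[[ 0.7115  0.0088  0.019 ]
 [ 0.718  -0.0744  0.019 ]
 [ 0.5594 -0.0854  0.019 ]
 [ 0.5531 -0.003   0.019 ]]
0.1589 4.26
0.0835 -85.55
0.159 -176.06
0.0826 94.36
```

```bash
python3 - <<'E'
from h import *
g=cv2.GaussianBlur(cv2.imread("pics/t9.png",0),(3,3),0).astype(float)
for n,c0,c1,s in(("left",278,300,1),("right",306,328,-1)):
    P=[]
    for r in range(147,190):
        d=np.gradient(g[r,c0:c1])*s;i=np.clip(d.argmax(),1,len(d)-2);o=(d[i-1]-d[i+1])/(2*(d[i-1]-2*d[i]+d[i+1])+1e-9);P.append((r,c0+i+o))
    P=np.array(P)
    for _ in range(3):
        k=np.polyfit(P[:,0],P[:,1],1);e=abs(P[:,1]-np.polyval(k,P[:,0]));P=P[e<max(.4,2*np.median(e))]
    A=at_z("top",(np.polyval(k,147),147),.019);B=at_z("top",(np.polyval(k,190),190),.019);d=A-B
    print(n,len(P),A.round(4),B.round(4),np.degrees(np.arctan2(d[1],d[0])))
E
```

```text
left 43 [0.6981 0.0043 0.019 ] [ 0.5787 -0.003   0.019 ] 3.473380627620445
right 43 [ 0.698 -0.068  0.019] [ 0.5786 -0.0752  0.019 ] 3.4503566106295156
```

Leg yaw is 3.46° against 3.35° for the board, so it is straight and flat. The other objects I located have not moved beyond measurement scatter. Handing in.

```bash
python3 -c "
from station import *
print(job_done())"
```

```text
the job is handed in; nothing more can be done
None
```

The tall bracket is against the board's near edge, tipped over it, and lies flat on the rubber within about 0.1° of straight; it got ahead of the fingers by an estimated 5–10° just past balance until the rear finger caught the foot, which then let it down under control to flat.

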